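# Set each format loupe over its slide on the light box

### The job

Get the light box ready for checking the slides: stand each of the four black magnifiers upright over the slide it is made for, centred on it - the small round one on the smallest slide, the rectangular-footed one on the 35 mm slide with the oblong window, the large square-footed one on the large square slide, the twin-lens one on the long stereo slide. Line up the footed ones and the twin-lens one with their slides, long side along the long side of the picture or mount; set them down rather than drop them, and leave the film can and the stack of empty mounts where they are.

Things in the scene. Friction and masses are not known exactly. Their poses are not given: they have to be found in the camera images.
- loupe_round: Small round magnifier, black plastic, one lens on top: a plain upright cylinder 28 mm across and 36 mm tall (top 6 mm 25 mm across), about 25 g. Belongs over slide_pocket. Origin: centre of its underside, z up; yaw does not matter.
- loupe_35: Rectangular-footed magnifier, black plastic on a dark grey skirt: skirt 46 mm (x) by 36 mm (y), 18 mm tall, with an upright round barrel 34 mm across on top of it from 18 to 58 mm height, about 55 g. Belongs over slide_35, its long side (x) along the long side of the picture window. Origin: centre of the underside, z up.
- loupe_6x6: Large square-footed magnifier, black plastic on a dark grey skirt: skirt 62 x 62 mm, 24 mm tall, a 54 mm collar to 27 mm, then an upright round barrel 46 mm across from 27 to 72 mm height, about 130 g. Belongs over slide_6x6, sides parallel to the slide's sides (any of the four ways). Origin: centre of the underside, z up, x and y square to the sides.
- loupe_stereo: Twin-lens stereo magnifier, black plastic: a bar 100 mm long (x), 34 mm wide (y) and 38 mm tall with two eyepieces 29 mm across, 62 mm apart along x, rising to 48 mm; about 95 g. Belongs over slide_stereo, lengthwise along it (either way round), a lens over each window. Origin: centre of the underside, z up.
- slide_pocket: Smallest slide on the light box: white mount 30 x 30 mm, 2 mm thick, one dark window 17 x 13 mm in the middle. All four slides are fixed flat on the light box's opal plate, whose top is 65 mm above the table; so a loupe standing on a slide has its underside at 67 mm. The light box is 300 x 380 mm, slightly turned. Origin: centre of the mount's underside, on the plate, z up.
- slide_35: White mount 50 x 50 mm, 2 mm thick, one dark oblong window 34 mm (x) by 23 mm (y) in the middle; may lie upright or crosswise. Fixed on the light box. Origin: centre of the mount's underside, z up.
- slide_6x6: Largest square slide: white mount 70 x 70 mm, 2 mm thick, one dark square window 54 x 54 mm. Fixed on the light box. Origin: centre of the mount's underside, z up, x and y square to its sides.
- slide_stereo: Long white mount 101 mm (x) by 41 mm (y), 2 mm thick, two dark windows 62 mm apart along x. Fixed on the light box. Origin: centre of the mount's underside, z up.
- film_can: Bystander: an aluminium film can standing on the table at the left (+y) side of the light box, 34 mm across, 52 mm tall; leave it where it is. Origin: centre of its underside.
- mount_stack: Bystander: a stack of empty white slide mounts, 50 x 50 x 28 mm, on the table at the right (-y) side of the light box; not one of the four slides, leave it where it is. Origin: centre of its underside.
Things that resemble listed ones, but are neither listed nor needed, are in the scene too. What is shaped like the loupe_35 but red or yellow is not meant.

How it is judged:
By the outcome, as a careful person would: the job done as asked, in the order asked, and still so for the second after the job is handed in, with the robot touching nothing.
It also fails if it takes over 112 s, if anything falls off the work surface, if the arm or the gripper's body presses on something with over 40 N, if the wrist force passes 120 N, or if a joint passes its speed limit or range.

### The arm

A 7-joint arm with a two-finger parallel gripper is mounted at the origin on the work surface. World frame = base frame: x ahead of the robot, y to its left, z up, the work surface at z = 0. Lengths are in m, angles in rad, forces in N, time in s.
With the tool pointing down it reaches from about 0.425 to 0.825 m from the base axis. Payload 3.6 kg.
Tool frame: the origin (TCP) lies at the very end of the fingers, on their centre line; the grasp point (between the pads) lies 19 mm behind it (r.grip_depth is the distance from the TCP to the grasp point, in m); z points along the fingers, y is the line along which they close (so a half turn about z gives the same grasp; the last joint's range is limited). The gripper opens to 93 mm and grips with 3 to 60 N. Pads are 15 mm wide; open, the fingers measure 128 mm over their backs; the gripper's body (75 mm by 188 mm) begins 65 mm behind the grasp point.
Start: joints at [-1.337, 0.615, -0.013, 1.423, 0.008, 1.103, -0.04], TCP at [0.168, 0.628, 0.195] pointing down, gripper open.
Joint ranges: [-3.12, 3.12], [-0.3, 2.06], [-1.34, 1.32], [0.26, 2.42], [-1.36, 4.5], [0.01, 1.98], [-2.84, 2.84]. Speed limits (rad/s): [2.79, 2.79, 3.14, 3.14, 3.14, 3.14, 3.14].

### API

Orientations are given as a unit quaternion [x, y, z, w].
In Python, from station import r gives the robot as it stands.
- The arm moves only by the shell command python3 -m creep 'ROWS' [FORCE]. ROWS is JSON, a list that holds one entry, the list of rows, each a list of 5 numbers: the shift along the tool's x, y, z in units of 60 mm (1.0 is 60 mm), then the turn about the tool's z in degrees, then the finger opening in mm, from 0 to 93. In form: [[[tx, ty, tz, turn, hand], ...]]. A call has 1 to 10 rows; each row shifts and turns the commanded pose from where the row before left it, along the tool's axes as they then stand; what a row does not reach is not made up. A row lasts 1/8 s, in which the tool goes at most 62.5 mm and 10.7 degrees, less where a joint would pass 70% of its speed; a pose out of reach is approached as far as the arm can. A call is refused whole if a number of a shift passes 1 or a number of a turn 10.7, either way. A call with a gripper value outside its range is refused whole. The fingers move at their own pace and stop on an object; FORCE is the grip in N (left out, the last holds). Time passes only in rows, so rows that do not move let the fingers close. It gives the time, the measured TCP pose, the force, the opening and the grip force at its end, in the units of the state.
- r.get_state(): the state, without advancing time (a new reading comes with each control period).
- r.grab_frame(name): name is "scene" or "side" or "wrist"; returns (picture, depth): 480x640x3 uint8, red, green, blue; 480x640 float32, m along the optical axis (not along the pixel's ray), 0 where there is no reading.
- r.get_calibration(name): a dict with "fovy" (degrees; the focal length in pixels is half the picture's height over the tangent of half this angle, whatever the lens; pixels are square), "cx", "cy" (the principal point, pixels), "distortion" ([k1, k2, p1, p2, k3] as OpenCV has them; the pictures are not rectified), "world_to_cam" (4x4, takes a point from world to camera coordinates). Camera axes: x right, y up, looking along -z (the intrinsics and any distortion apply to the point x, -y, -z); pixel columns grow to the right and rows downward; lengths in m; the calibration is good to about 2 mm. A picture is of the moment at which its call begins: read the wrist's pose just before it. get_calibration takes no time and is no camera call; for the wrist camera it gives the pose at the moment of the call.
- r.job_done(): hands the job in; it is judged then, once.
The state is a dict: "t": time; "qpos": joint angles; "qd": joint speeds; "effort": joint torques, N m; "position": TCP position; "tcp_rot": TCP orientation; "force": force on the tool from outside, world axes, zero at the start; "moment": the same for the moment, N m; "opening": opening from 0.0 (shut) to 1.0 (fully open); "finger_force": force on a finger pad.
Only numpy, scipy, OpenCV 4.12 (cv2) and the standard library are available. Lean on these libraries where they do the work, as an engineer would, in place of code of your own. Each camera call takes 0.05 s, during which the arm holds its last target. There are 200 camera calls.

## Working session

There is one attempt and no reset: what is moved stays moved. The work goes in short steps, Python scripts to look and compute and a shell command to move; the robot and the scene stay as the last step left them, time stands still between calls to the robot, and variables do not carry over. Pictures are saved under pics/ and viewed, at most 14 in all, crops included, and the job is handed in when it is done.

```bash
mkdir -p pics; ls; cat > h.py <<'E'
import numpy as np, cv2
from station import r
def snap(n,f):
    c=r.get_calibration(n); im,d=r.grab_frame(n)
    cv2.imwrite(f'pics/{f}.png',im[:,:,::-1]); np.savez(f'pics/{f}.npz',im=im,d=d,T=c['world_to_cam'],k=[c['fovy'],c['cx'],c['cy']],dist=c['distortion'])
    return im,d
def load(f):
    z=np.load(f'pics/{f}.npz'); fl=240/np.tan(np.radians(z['k'][0])/2)
    K=np.array([[fl,0,z['k'][1]],[0,fl,z['k'][2]],[0,0,1.]]); return z,K
def px2w(f,uv,zw=None):
    """pixels -> world; on plane z=zw, or by depth if None"""
    z,K=load(f); uv=np.array(uv,float).reshape(-1,2)
    n=cv2.undistortPoints(uv.reshape(-1,1,2),K,z['dist']).reshape(-1,2)
    C=np.linalg.inv(z['T']); out=[]
    for (a,b),(u,v) in zip(n,uv):
        ray=C[:3,:3]@np.array([a,-b,-1]); o=C[:3,3]
        s=z['d'][int(round(v)),int(round(u))] if zw is None else (zw-o[2])/ray[2]
        out.append(o+s*ray)
    return np.array(out)
def w2px(f,p):
    z,K=load(f); p=np.array(p,float).reshape(-1,3); q=p@z['T'][:3,:3].T+z['T'][:3,3]; q=q*[1,-1,-1]
    return cv2.projectPoints(q,np.zeros(3),np.zeros(3),K,z['dist'])[0].reshape(-1,2)
E
python3 - <<'E'
from h import *
print(r.get_state())
for n in ['scene','side','wrist']: snap(n,n+'0'); c=r.get_calibration(n); print(n,c['fovy'],c['distortion'],np.linalg.inv(c['world_to_cam'])[:3].round(3).tolist())
E
```

```text
pics
{'t': 0.0, 'qpos': array([-1.3364974 ,  0.61591026, -0.01263669,  1.42489443,  0.00809502,
        1.10340155, -0.04043931]), 'qd': array([ 0.00012357, -0.00147928,  0.00094959,  0.00171974,  0.00067237,
       -0.00094128,  0.0021584 ]), 'effort': array([-1.85928648e-04, -4.58927751e+01,  2.08958583e-01, -1.65745121e+01,
       -6.10499899e-02,  2.04859633e-02,  2.21161508e-04]), 'position': array([0.16736323, 0.62719814, 0.1937885 ]), 'tcp_rot': array([ 1.30009532e-01,  9.91511915e-01, -1.27230896e-03, -1.56261911e-04]), 'force': array([0.02757546, 0.41164663, 0.13839835]), 'moment': array([ 0.03381632, -0.04206066, -0.06410804]), 'finger_force': 0.0, 'opening': 0.9984228748184715}
scene 52.03228633897598 [-0.06163083  0.          0.          0.          0.        ] [[-0.412, -0.633, 0.655, 1.267], [0.911, -0.272, 0.309, 0.367], [-0.018, 0.725, 0.689, 0.839]]
side 48.97162471589095 [-0.04137058  0.          0.          0.          0.        ] [[0.921, 0.288, -0.262, 0.154], [-0.389, 0.706, -0.592, -0.874], [0.014, 0.647, 0.762, 1.168]]
wrist 67.49599265098011 [-0.05349636  0.          0.          0.          0.        ] [[0.258, -0.922, -0.288, 0.087], [0.966, 0.246, 0.079, 0.65], [-0.002, -0.298, 0.954, 0.384]]
```

View pics/scene0.png

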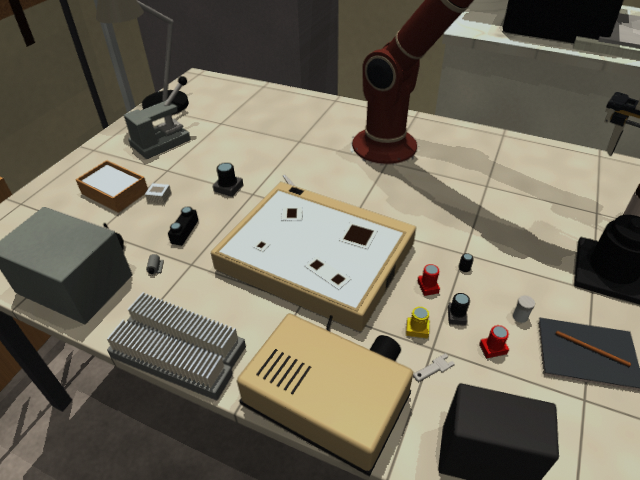

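View pics/side0.png

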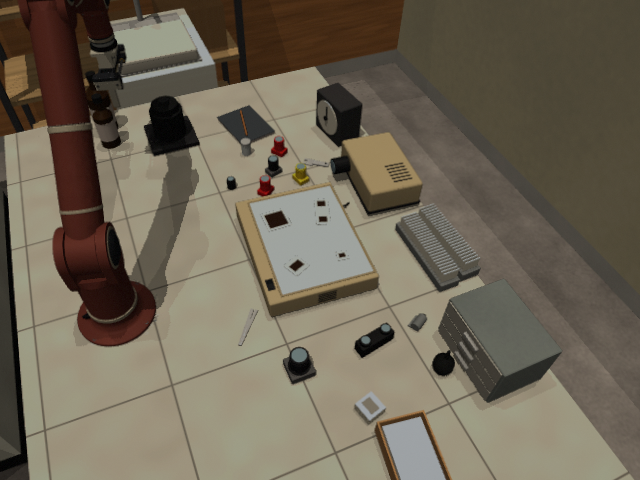

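Scene view: loupe candidates are the round one (467,262), the black 35 (459,307), the 6x6 (228,178) and the stereo (183,225). Red ones at (430,280) and (495,341) and a yellow one at (418,322) are decoys by colour. Slides: pocket (261,245), 35 (291,214), 6x6 (359,235), stereo (328,272). I'll confirm in an enlarged composite crop.

```bash
python3 - <<'E'
from h import *
a=cv2.imread('pics/scene0.png'); b=cv2.imread('pics/side0.png')
def cr(im,x,y,w,h,s): return cv2.resize(im[y:y+h,x:x+w],None,fx=s,fy=s,interpolation=cv2.INTER_CUBIC)
A=np.hstack([cr(b,210,130,130,100,3),cr(b,270,310,130,100,3)])
B=np.hstack([cr(a,405,245,130,100,3),cr(b,245,195,130,100,3)])
cv2.imwrite('pics/c1.png',np.vstack([A,B]))
P=lambda f,uv,z:print(f,uv,px2w(f,uv,z).round(3).tolist())
P('side0',[[231,178],],.036);P('side0',[[273,158]],.058);P('side0',[[299,355]],.072);P('side0',[[364,343],[386,328]],.048)
P('side0',[[342,255],[296,266],[276,219],[321,204],[323,219]],.067)
P('scene0',[[467,256]],.036);P('scene0',[[460,297]],.058);P('scene0',[[226,168]],.072);P('scene0',[[178,223],[187,211]],.048)
P('scene0',[[261,245],[291,213],[359,235],[317,265],[338,279]],.067)
E
```

```text
side0 [[231, 178]] [[0.422, 0.344, 0.036]]
side0 [[273, 158]] [[0.57, 0.36, 0.058]]
side0 [[299, 355]] [[0.378, -0.328, 0.072]]
side0 [[364, 343], [386, 328]] [[0.54, -0.346, 0.048], [0.609, -0.329, 0.048]]
side0 [[342, 255], [296, 266], [276, 219], [321, 204], [323, 219]] [[0.6, -0.092, 0.067], [0.471, -0.08, 0.067], [0.482, 0.098, 0.067], [0.625, 0.105, 0.067], [0.606, 0.048, 0.067]]
scene0 [[467, 256]] [[0.418, 0.341, 0.036]]
scene0 [[460, 297]] [[0.564, 0.353, 0.058]]
scene0 [[226, 168]] [[0.38, -0.322, 0.072]]
scene0 [[178, 223], [187, 211]] [[0.596, -0.329, 0.048], [0.549, -0.336, 0.048]]
scene0 [[261, 245], [291, 213], [359, 235], [317, 265], [338, 279]] [[0.599, -0.092, 0.067], [0.473, -0.079, 0.067], [0.481, 0.1, 0.067], [0.606, 0.05, 0.067], [0.625, 0.107, 0.067]]
```

View pics/c1.png

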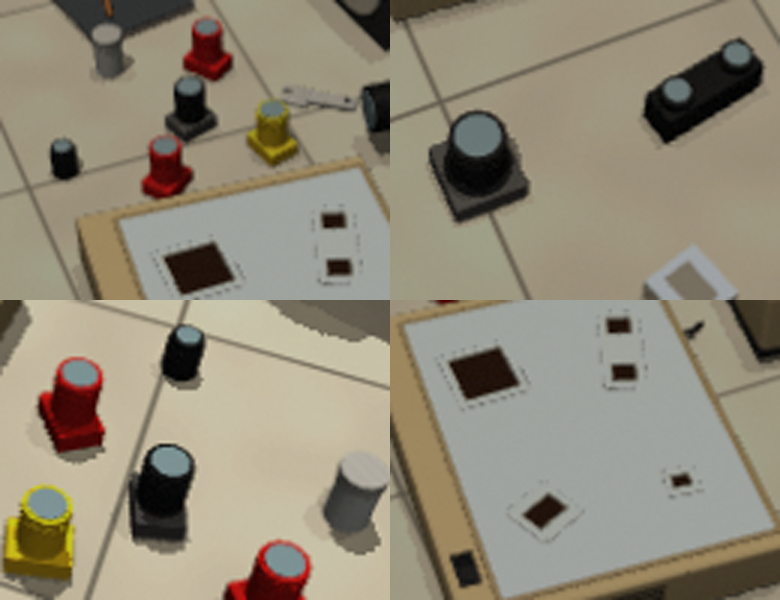

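```bash
cat >> h.py <<'E'
from scipy.spatial.transform import Rotation as R
def plan(x,y,z,yaw=None,closing=False):
    """yaw deg of tool x axis (mod 180). prints total shift in units (initial tool axes AFTER turning) and turn"""
    s=r.get_state(); M=R.from_quat(s['tcp_rot']).as_matrix(); p=s['position']
    cur=np.degrees(np.arctan2(M[1,0],M[0,0])); t=0
    if yaw is not None: t=-((yaw-cur+90)%180-90)
    d=np.array([x,y,z])-p; u=M.T@d/.06
    a=np.radians(cur-t); X=np.array([np.cos(a),np.sin(a)]);Y=np.array([np.sin(a),-np.cos(a)])
    v=np.array([d[:2]@X,d[:2]@Y,-d[2]])/.06
    print('t',round(s['t'],2),'pos',p.round(4),'yaw',round(cur,1),'F',s['force'].round(1),'open',round(s['opening']*93,1),'ff',round(float(s['finger_force']),1),'q7',s['qpos'][6].round(2))
    print(' turn',round(t,1),' shift before turn axes',u.round(3),' after-turn axes',v.round(3))
E
python3 -m creep '[[[-0.8,-0.385,-0.115,0,50],[-0.8,-0.385,-0.115,0,50],[-0.8,-0.385,-0.115,0,50],[-0.8,-0.385,-0.115,0,50],[-0.8,-0.385,-0.115,0,50],[-0.8,-0.385,-0.115,0,50],[-0.8,-0.385,-0.115,0,50],[-0.8,-0.385,-0.115,0,50],[0,0,0,0,50],[0,0,0,0,50]]]' 20
python3 - <<'E'
from h import *
snap('wrist','w1'); plan(.49,.35,.25)
E
```

```text
t: 1.4
position: [0.4902, 0.3508, 0.2497]
tcp_rot: [0.13, 0.992, 0.0, -0.001]
force: [0.6, -0.1, -0.2]
opening: 0.535
finger_force: 0.0
t 1.45 pos [0.4895 0.3517 0.2497] yaw 165.2 F [-0.4  1.  -0. ] open 50.3 ff 0.0 q7 0.67
 turn 0  shift before turn axes [-0.015 -0.025 -0.006]  after-turn axes [-0.015 -0.025 -0.006]
```

View pics/w1.png

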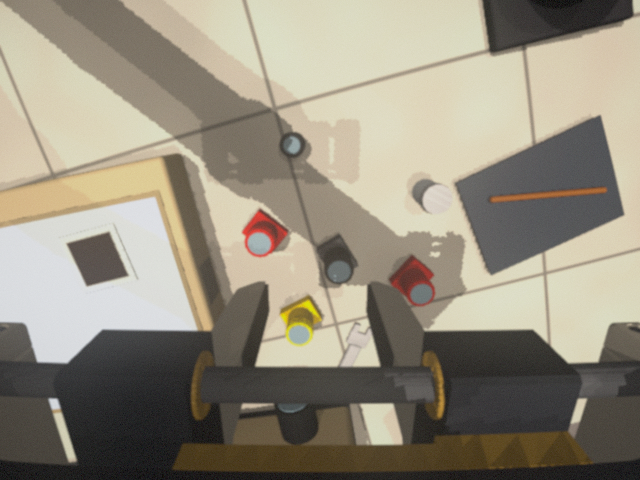

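Wrist view: round loupe at (292,145), black 35 lens at (338,268) with red ones at (261,238), (418,290) and yellow at (300,325) around it. I'll crop the 35 for its skirt yaw.

```bash
python3 - <<'E'
from h import *
a=cv2.imread('pics/w1.png'); c=cv2.convertScaleAbs(cv2.resize(a[220:300,290:400],None,fx=7,fy=7,interpolation=cv2.INTER_CUBIC),alpha=2.2)
cv2.imwrite('pics/c2.png',c)
P=lambda uv,z:print(px2w('w1',uv,z).round(4).tolist())
P([[292,144]],.036);P([[340,271]],.058);P([[67,236],[122,224],[135,275],[80,288]],.067);P([[261,243],[420,292],[300,333]],.058);P([[437,198]],.052)
E
```

```text
[[0.4198, 0.3413, 0.036]]
[[0.569, 0.357, 0.058]]
[[0.4472, 0.0739, 0.067], [0.451, 0.1412, 0.067], [0.5105, 0.1309, 0.067], [0.509, 0.0598, 0.067]]
[[0.5135, 0.2798, 0.058], [0.6191, 0.4413, 0.058], [0.6354, 0.2906, 0.058]]
[[0.5153, 0.4805, 0.052]]
```

View pics/c2.png

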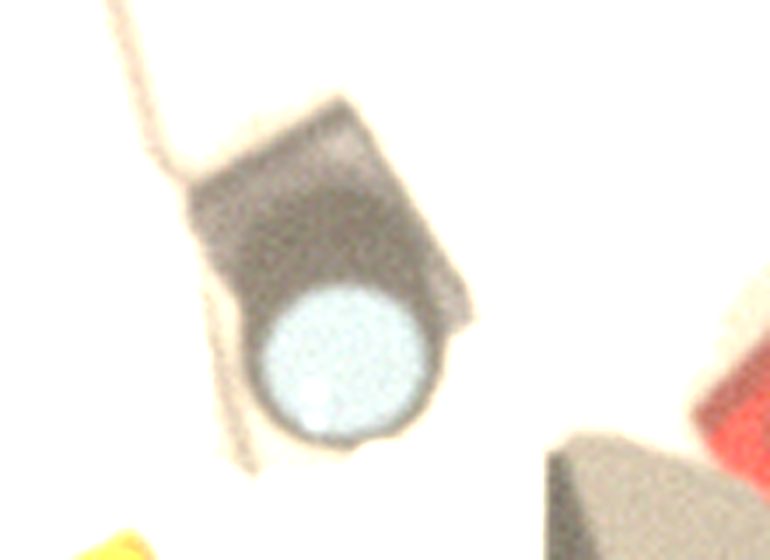

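```bash
python3 - <<'E'
from h import *
c=px2w('w1',[[338.9,234.5],[357.4,265.4],[317.1,246.4]],.015); print(c.round(4)); d=c[1]-c[0]; print(np.degrees(np.arctan2(d[1],d[0])))
d=c[2]-c[0]; print(np.degrees(np.arctan2(d[1],d[0])))
q=px2w('w1',[[340,270.5]],.058)[0];print(q)
plan(.420,.3415,.10)
E
```

```text
[[0.5394 0.3655 0.015 ]
 [0.5851 0.3784 0.015 ]
 [0.5474 0.3356 0.015 ]]
15.685945657252725
-75.03090823129253
[0.56836953 0.35713648 0.058     ]
t 1.45 pos [0.4895 0.3517 0.2497] yaw 165.2 F [-0.4  1.  -0. ] open 50.3 ff 0.0 q7 0.67
 turn 0  shift before turn axes [ 1.072 -0.46   2.497]  after-turn axes [ 1.077 -0.46   2.494]
```

```bash
python3 -m creep '[[[0.36,-0.155,0.8,0,50],[0.36,-0.155,0.8,0,50],[0.355,-0.15,0.8,0,50],[0,0,0.8,0,50],[0,0,0.6,0,50],[0,0,0.27,0,50],[0,0,0,0,50],[0,0,0,0,20],[0,0,0,0,20],[0,0,0,0,20]]]' 15
python3 -m creep '[[[0,0,0,0,20],[0,0,-0.3,0,20],[0,0,-0.9,0,20],[0,0,-0.9,0,20],[0,0,-0.9,0,20],[0,0,0,0,20]]]'
python3 - <<'E'
from h import *
plan(.61,-.09,.25,165)
E
```

```text
t: 2.7
position: [0.422, 0.3407, 0.0069]
tcp_rot: [0.13, 0.992, 0.001, 0.001]
force: [-0.6, -0.6, 0.2]
opening: 0.266
finger_force: 5.6
t: 3.45
position: [0.4239, 0.3424, 0.1905]
tcp_rot: [0.13, 0.991, 0.004, 0.003]
force: [0.4, 1.1, -0.6]
opening: 0.258
finger_force: 15.0
t 3.45 pos [0.4239 0.3424 0.1905] yaw 165.0 F [ 0.4  1.1 -0.6] open 24.0 ff 15.0 q7 0.6
 turn 0.0  shift before turn axes [-4.861 -6.153 -1.016]  after-turn axes [-4.86  -6.158 -0.991]
```

```bash
python3 -m creep '[[[-0.386,-0.74,-0.143,0,20],[-0.386,-0.74,-0.143,0,20],[-0.386,-0.74,-0.143,0,20],[-0.386,-0.74,-0.143,0,20],[-0.386,-0.74,-0.143,0,20],[-0.386,-0.74,-0.143,0,20],[-0.386,-0.74,-0.143,0,20],[0,0,0,0,20],[0,0,0,0,20]]]'
python3 - <<'E'
from h import *
snap('wrist','w2'); plan(.5,0,.25)
E
```

```text
t: 4.58
position: [0.4971, -0.0009, 0.2448]
tcp_rot: [0.13, 0.992, 0.0, -0.001]
force: [0.8, 0.5, 0.1]
opening: 0.259
finger_force: 15.0
t 4.62 pos [ 4.971e-01 -2.000e-04  2.449e-01] yaw 165.2 F [0.2 0.5 0.4] open 24.2 ff 15.0 q7 1.31
 turn 0  shift before turn axes [-0.045  0.015 -0.085]  after-turn axes [-0.045  0.015 -0.085]
```

View pics/w2.png

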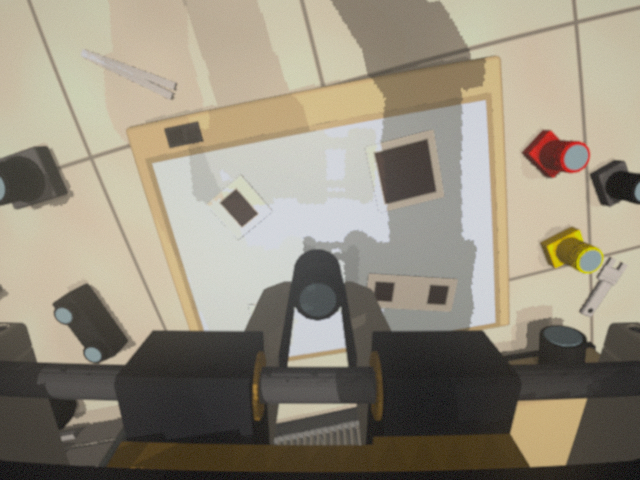

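```bash
python3 - <<'E'
from h import *
z,K=load('w2'); g=cv2.cvtColor(z['im'],cv2.COLOR_RGB2GRAY)
for name,(x0,y0,x1,y1),zz in [('6x6',(370,135,440,205),.066),('35',(215,185,262,232),.066),('stA',(373,278,397,303),.066),('stB',(425,280,451,308),.066)]:
    s=g[y0:y1,x0:x1]; t,m=cv2.threshold(s,0,255,cv2.THRESH_BINARY_INV+cv2.THRESH_OTSU)
    n,l,st,_=cv2.connectedComponentsWithStats(m); i=1+st[1:,4].argmax()
    c=max(cv2.findContours((l==i).astype('uint8'),cv2.RETR_EXTERNAL,cv2.CHAIN_APPROX_NONE)[0],key=cv2.contourArea)
    w=px2w('w2',c.reshape(-1,2)+[x0,y0],zz)[:,:2]
    rr=cv2.minAreaRect((w*1000).astype('float32')); print(name,t,rr)
print(w2px('w2',[[.4971,-.0005,.274],[.4971,-.0005,.238]]))
E
```

```text
6x6 123.0 ((482.0552062988281, 96.8501968383789), (54.16486740112305, 54.889251708984375), 89.84492492675781)
35 149.0 ((473.3349609375, -79.87903594970703), (34.04723358154297, 23.385520935058594), 24.010929107666016)
stA 106.0 ((607.7439575195312, 46.52326965332031), (22.422473907470703, 24.836179733276367), 74.9195785522461)
stB 108.0 ((627.155029296875, 106.07813262939453), (21.291526794433594, 23.227140426635742), 71.0066146850586)
[[317.41642533 301.67948575]
 [317.41635572 273.53762883]]
```

```bash
python3 - <<'E'
from h import *
plan(.67,-.10,.2)
E
```

```text
t 4.62 pos [ 4.971e-01 -2.000e-04  2.449e-01] yaw 165.2 F [0.2 0.5 0.4] open 24.2 ff 15.0 q7 1.31
 turn 0  shift before turn axes [-3.213 -0.872  0.74 ]  after-turn axes [-3.211 -0.872  0.749]
```

```bash
python3 -m creep '[[[-0.8,-0.22,0.18,0,20],[-0.8,-0.22,0.18,0,20],[-0.8,-0.22,0.18,0,20],[-0.8,-0.22,0.18,0,20],[0,0,0,0,20],[0,0,0,0,20]]]'
cat >> h.py <<'E'
def rect(f,box,zz):
    """largest dark blob in pixel box -> minAreaRect in mm on plane zz"""
    x0,y0,x1,y1=box; g=cv2.cvtColor(load(f)[0]['im'],cv2.COLOR_RGB2GRAY)[y0:y1,x0:x1]
    t,m=cv2.threshold(g,0,255,cv2.THRESH_BINARY_INV+cv2.THRESH_OTSU)
    n,l,st,_=cv2.connectedComponentsWithStats(m); i=1+st[1:,4].argmax()
    c=max(cv2.findContours((l==i).astype('uint8'),cv2.RETR_EXTERNAL,cv2.CHAIN_APPROX_NONE)[0],key=cv2.contourArea)
    w=px2w(f,c.reshape(-1,2)+[x0,y0],zz)[:,:2]; return [np.round(v,1) for v in cv2.minAreaRect((w*1000).astype('float32'))]
E
python3 - <<'E'
from h import *
snap('wrist','w3'); plan(.5995,-.092,.1)
u,v=w2px('w3',[.5995,-.092,.066])[0]; print(u,v,px2w('w3',[[320,190]],.067))
print(rect('w3',(int(u-14),int(v-14),int(u+14),int(v+14)),.066))
u,v=w2px('w3',[.4733,-.0799,.066])[0]; print(u,v)
E
```

```text
t: 5.38
position: [0.6693, -0.0997, 0.202]
tcp_rot: [0.129, 0.992, 0.001, -0.001]
force: [0.8, 0.6, 1.1]
opening: 0.261
finger_force: 15.0
t 5.42 pos [ 0.6693 -0.0997  0.2029] yaw 165.2 F [-1.  -0.5  0.1] open 24.3 ff 15.0 q7 1.49
 turn 0  shift before turn axes [ 1.156 -0.175  1.716]  after-turn axes [ 1.158 -0.173  1.715]
304.9501314693852 143.45376435998259 [[ 0.64268505 -0.08963103  0.067     ]]
[array([599.9, -93.2]), array([13.1, 17. ]), np.float64(82.2)]
277.87561400475977 -16.282806284721943
```

View pics/w3.png

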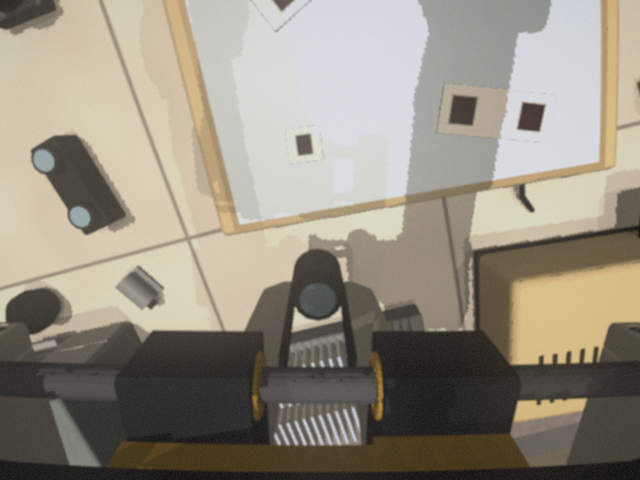

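```bash
python3 -m creep '[[[0.573,-0.097,0.4,0,20],[0.573,-0.097,0.4,0,20],[0,0,0.6,0,20],[0,0,0.4,0,20],[0,0,0.2,0,20],[0,0,0.05,0,20],[0,0,0.05,0,20],[0,0,0.03,0,20],[0,0,0,0,20],[0,0,0,0,20]]]'
python3 - <<'E'
from h import *
plan(.5999,-.0932,.0735)
E
```

```text
t: 6.68
position: [0.6007, -0.0958, 0.0753]
tcp_rot: [0.13, 0.992, -0.0, 0.0]
force: [0.5, 0.1, 0.1]
opening: 0.259
finger_force: 15.0
t 6.67 pos [ 0.6007 -0.0958  0.0753] yaw 165.1 F [0.5 0.1 0.1] open 24.1 ff 15.0 q7 1.52
 turn 0  shift before turn axes [0.024 0.038 0.029]  after-turn axes [0.024 0.038 0.029]
```

```bash
python3 -m creep '[[[0.02,0.03,0,0,20],[0,0,0.02,0,20],[0,0,0,0,20]]]'
python3 -m creep '[[[0,0,0.02,0,20],[0,0,0,0,20],[0,0,0,0,20]]]'
```

```text
t: 7.05
position: [0.5999, -0.0934, 0.0739]
tcp_rot: [0.13, 0.992, 0.0, 0.0]
force: [-0.2, 0.8, 0.8]
opening: 0.257
finger_force: 15.0
t: 7.42
position: [0.6, -0.0935, 0.0738]
tcp_rot: [0.13, 0.992, 0.0, 0.0]
force: [-2.0, 1.1, 6.4]
opening: 0.261
finger_force: 15.3
```

```bash
python3 -m creep '[[[0,0,0,0,32],[0,0,0,0,45],[0,0,0,0,45],[0,0,-0.4,0,45],[0,0,-0.9,0,45],[0,0,-0.9,0,45],[0,0,-0.5,0,45],[0,0,0,0,45]]]'
python3 - <<'E'
from h import *
snap('wrist','w4'); plan(.5685,.357,.24,105.3); plan(.5685,.357,.24,15.3)
E
```

```text
t: 8.43
position: [0.6012, -0.0941, 0.2368]
tcp_rot: [0.13, 0.991, -0.0, 0.003]
force: [0.0, 0.3, 0.0]
opening: 0.483
finger_force: 0.0
t 8.47 pos [ 0.5997 -0.0937  0.2346] yaw 165.1 F [ 0.4  0.4 -0.7] open 44.7 ff 0.0 q7 1.49
 turn 59.8  shift before turn axes [ 2.44   7.123 -0.092]  after-turn axes [ 7.383  1.48  -0.091]
t 8.47 pos [ 0.5997 -0.0937  0.2346] yaw 165.1 F [ 0.4  0.4 -0.7] open 44.7 ff 0.0 q7 1.49
 turn -30.2  shift before turn axes [ 2.44   7.123 -0.092]  after-turn axes [-1.48   7.383 -0.091]
```

```bash
python3 -m creep '[[[0,0,0,-10.1,55],[0,0,0,-10.1,55],[0,0,0,-10,55],[-0.185,0.92,0,0,55],[-0.185,0.92,0,0,55],[-0.185,0.92,0,0,55],[-0.185,0.92,0,0,55],[-0.185,0.92,0,0,55],[-0.185,0.92,0,0,55],[-0.185,0.92,0,0,55]]]' 
python3 -m creep '[[[-0.185,0.92,0,0,55],[0,0,0,0,55],[0,0,0,0,55]]]'
python3 - <<'E'
from h import *
snap('wrist','w5'); plan(.5685,.357,.15,15.3)
print(w2px('w5',[[.5685,.357,.058],[.5685,.357,0.018]]))
z,_=load('w4'); a=z['im']; b=load('w5')[0]['im']
u,v=w2px('w4',[.6,-.093,.08])[0].astype(int); print(u,v)
c=[cv2.resize(a[v-50:v+50,u-65:u+65],(390,300)),cv2.resize(b[200:350,225:420],(390,300))]
cv2.imwrite('pics/c3.png',cv2.convertScaleAbs(np.hstack(c)[:,:,::-1],alpha=1.6))
E
```

```text
t: 9.72
position: [0.5716, 0.3006, 0.2316]
tcp_rot: [-0.133, 0.991, -0.001, -0.002]
force: [1.5, 0.1, 0.2]
opening: 0.592
finger_force: 0.0
t: 10.1
position: [0.5686, 0.3545, 0.232]
tcp_rot: [-0.133, 0.991, -0.002, -0.002]
force: [-0.3, -0.2, -0.4]
opening: 0.591
finger_force: 0.0
t 10.15 pos [0.5694 0.3534 0.2327] yaw -164.9 F [ 0.6  0.4 -0.3] open 54.6 ff 0.0 q7 1.22
 turn -0.2  shift before turn axes [-0.006  0.065  1.379]  after-turn axes [-0.002  0.061  1.379]
[[320.15644961 211.62649688]
 [320.00843202 203.86422138]]
317 212
```

View pics/c3.png

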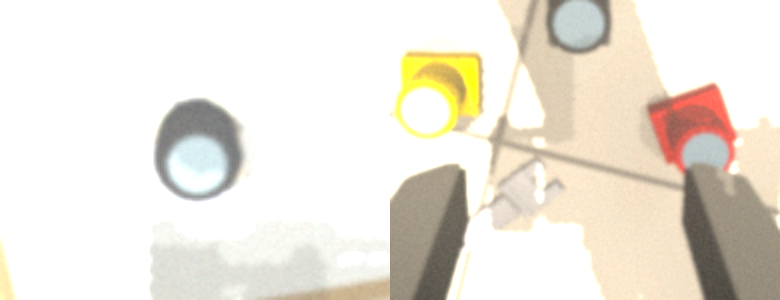

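```bash
python3 -m creep '[[[0,0.03,0.8,0,55],[0,0.02,0.8,0,55],[0,0,0.8,0,55],[0,0,0.6,0,55],[0,0,0.35,0,55],[0,0,0.15,0,55],[0,0,0,0,55],[0,0,0,0,25],[0,0,0,0,25],[0,0,0,0,25]]]' 15
python3 -m creep '[[[0,0,0,0,25],[0,0,-0.3,0,25],[0,0,-0.9,0,25],[0,0,-0.9,0,25],[0,0,-0.9,0,25],[0,0,0,0,25],[0,0,0,0,25]]]'
python3 - <<'E'
from h import *
plan(.4733,-.0799,.22,24)
plan(.553,-.045,.22,24)
E
```

```text
t: 11.4
position: [0.5691, 0.3587, 0.0256]
tcp_rot: [-0.133, 0.991, 0.0, 0.001]
force: [-0.0, -0.5, 1.3]
opening: 0.362
finger_force: 15.0
t: 12.28
position: [0.5678, 0.3584, 0.2046]
tcp_rot: [-0.133, 0.991, -0.0, -0.0]
force: [0.0, -0.5, -1.3]
opening: 0.359
finger_force: 14.9
t 12.28 pos [0.5678 0.3584 0.2046] yaw -164.7 F [ 0.  -0.5 -1.3] open 33.4 ff 14.9 q7 1.22
 turn -8.7  shift before turn axes [ 3.444 -6.633 -0.253]  after-turn axes [ 4.41  -6.033 -0.256]
t 12.28 pos [0.5678 0.3584 0.2046] yaw -164.7 F [ 0.  -0.5 -1.3] open 33.4 ff 14.9 q7 1.22
 turn -8.7  shift before turn axes [ 2.009 -6.421 -0.254]  after-turn axes [ 2.96  -6.042 -0.256]
```

```bash
python3 -m creep '[[[0,0,-0.2,-8.7,25],[0.551,-0.754,0,0,25],[0.551,-0.754,0,0,25],[0.551,-0.754,0,0,25],[0.551,-0.754,0,0,25],[0.551,-0.754,0,0,25],[0.551,-0.754,0,0,25],[0.551,-0.754,0,0,25],[0.551,-0.754,0,0,25],[0,0,0,0,25]]]' 
python3 -m creep '[[[0,0,0,0,25],[0,0,0,0,25]]]'
python3 - <<'E'
from h import *
snap('wrist','w6'); plan(.4733,-.0799,.0955,24)
E
```

```text
t: 13.52
position: [0.4709, -0.0851, 0.2151]
tcp_rot: [-0.202, 0.979, -0.001, -0.003]
force: [-0.5, 0.5, -0.4]
opening: 0.359
finger_force: 14.9
t: 13.78
position: [0.4737, -0.0775, 0.216]
tcp_rot: [-0.209, 0.978, 0.001, -0.001]
force: [1.1, -0.4, -0.2]
opening: 0.361
finger_force: 14.9
t 13.82 pos [ 0.4738 -0.0776  0.2162] yaw -155.8 F [-0.3  0.4 -0.9] open 33.7 ff 14.9 q7 2.09
 turn 0.2  shift before turn axes [ 0.023 -0.034  2.011]  after-turn axes [ 0.024 -0.032  2.011]
```

```bash
python3 -m creep '[[[0.02,-0.03,0.7,0,25],[0,0,0.6,0,25],[0,0,0.4,0,25],[0,0,0.15,0,25],[0,0,0.04,0,25],[0,0,0,0,25],[0,0,0,0,25]]]' 
python3 - <<'E'
from h import *
plan(.4733,-.0799,.092,24)
E
```

```text
t: 14.7
position: [0.4741, -0.0817, 0.1041]
tcp_rot: [-0.208, 0.978, -0.0, 0.001]
force: [-0.9, 0.5, -1.5]
opening: 0.358
finger_force: 14.9
t 14.7 pos [ 0.4741 -0.0817  0.1041] yaw -156.0 F [-0.9  0.5 -1.5] open 33.3 ff 14.9 q7 2.09
 turn -0.0  shift before turn axes [0.    0.033 0.201]  after-turn axes [-0.     0.033  0.201]
```

```bash
python3 -m creep '[[[0,0.025,0.1,0,25],[0,0,0.04,0,25],[0,0,0,0,25],[0,0,0,0,25]]]'
python3 -m creep '[[[0,0,0.025,0,25],[0,0,0,0,25],[0,0,0,0,25]]]'
python3 -m creep '[[[0,0,0.025,0,25],[0,0,0,0,25],[0,0,0,0,25]]]'
```

```text
t: 15.2
position: [0.4728, -0.0803, 0.0948]
tcp_rot: [-0.208, 0.978, -0.0, -0.0]
force: [-0.2, -0.4, -1.0]
opening: 0.364
finger_force: 14.9
t: 15.58
position: [0.4728, -0.0803, 0.0933]
tcp_rot: [-0.208, 0.978, -0.0, -0.0]
force: [0.6, -0.3, -0.6]
opening: 0.359
finger_force: 14.9
t: 15.95
position: [0.4731, -0.0804, 0.0923]
tcp_rot: [-0.208, 0.978, -0.0, 0.0]
force: [-0.5, 0.1, 6.1]
opening: 0.363
finger_force: 15.0
```

```bash
python3 -m creep '[[[0,0,0,0,42],[0,0,0,0,52],[0,0,0,0,52],[0,0,-0.3,0,52],[0,0,-0.8,0,52],[0,0,-0.9,0,75],[0,0,-0.7,0,75],[0,0,0,0,75]]]'
python3 - <<'E'
from h import *
snap('wrist','w7'); plan(.379,-.325,.25)
a=load('w7')[0]['im']; b=load('w2')[0]['im']
u,v=w2px('w7',[.473,-.08,.1])[0].astype(int);print(u,v)
v=max(v,60)
c=[cv2.resize(a[v-60:v+60,u-78:u+78],(390,300)),cv2.resize(b[130:220,0:117],(390,300))]
cv2.imwrite('pics/c4.png',cv2.convertScaleAbs(np.hstack(c)[:,:,::-1],alpha=1.8))
E
```

```text
t: 16.95
position: [0.4749, -0.0805, 0.2569]
tcp_rot: [-0.208, 0.978, -0.001, 0.004]
force: [-0.1, -0.1, -0.2]
opening: 0.794
finger_force: 0.0
t 17.0 pos [ 0.4733 -0.0803  0.2548] yaw -156.0 F [-0.8  0.2 -0.3] open 74.6 ff 0.0 q7 2.1
 turn 0  shift before turn axes [ 3.092 -3.089  0.077]  after-turn axes [ 3.092 -3.089  0.079]
319 211
```

View pics/c4.png

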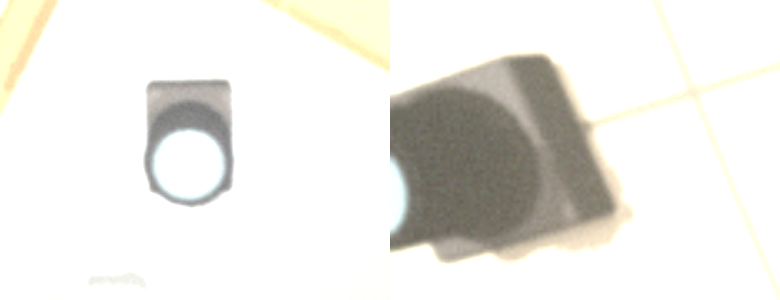

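```bash
python3 - <<'E'
from h import *
plan(.379,-.325,.25,7.5)
E
```

```text
t 17.0 pos [ 0.4733 -0.0803  0.2548] yaw -156.0 F [-0.8  0.2 -0.3] open 74.6 ff 0.0 q7 2.1
 turn 16.5  shift before turn axes [ 3.092 -3.089  0.077]  after-turn axes [ 2.09  -3.838  0.079]
```

```bash
python3 -m creep '[[[0,0,0,8.25,75],[0,0,0,8.25,75],[0.418,-0.768,0,0,75],[0.418,-0.768,0,0,75],[0.418,-0.768,0,0,75],[0.418,-0.768,0,0,75],[0.418,-0.768,0,0,75],[0,0,0,0,75],[0,0,0,0,75]]]'
python3 - <<'E'
from h import *
snap('wrist','w8'); plan(.379,-.325,.25,7.5)
print(w2px('w8',[[.379,-.325,.072],[.379,-.325,.024]]))
b=load('w8')[0]['im']
cv2.imwrite('pics/c5.png',cv2.convertScaleAbs(cv2.resize(b[120:300,210:430],None,fx=3,fy=3)[:,:,::-1],alpha=1.8))
E
```

```text
t: 18.12
position: [0.378, -0.3237, 0.2522]
tcp_rot: [-0.065, 0.998, 0.001, -0.001]
force: [0.1, 0.5, 0.4]
opening: 0.803
finger_force: 0.0
t 18.18 pos [ 0.3786 -0.3231  0.2526] yaw -172.4 F [1.1 0.4 0.7] open 75.0 ff 0.0 q7 2.42
 turn 0.1  shift before turn axes [-0.003 -0.032  0.043]  after-turn axes [-0.003 -0.032  0.043]
[[315.34100826 210.21428307]
 [315.45151819 201.26310946]]
```

View pics/c5.png

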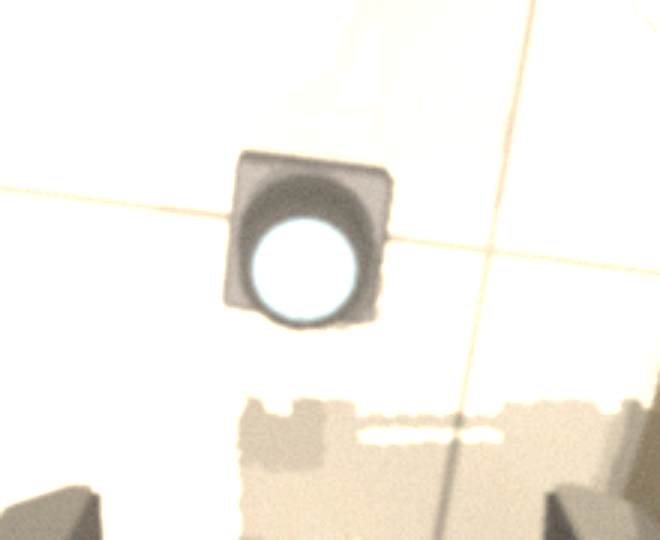

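```bash
python3 - <<'E'
from h import *
P=np.array([[242,160],[388,176],[226,302],[376,320]])/3+[210,120]
c=px2w('w8',P,.024)[:,:2]; print(c.round(4),c.mean(0))
for i,j in [(0,1),(2,3),(0,2),(1,3)]:
    d=c[j]-c[i]; print(np.linalg.norm(d).round(4),np.degrees(np.arctan2(d[1],d[0])))
t=px2w('w8',[[311.7,210.3]],.072)[0]; print(t); plan(t[0],t[1],.032,7.5)
E
```

```text
[[ 0.3502 -0.3576]
 [ 0.349  -0.3009]
 [ 0.4071 -0.3578]
 [ 0.4067 -0.2972]] [ 0.37825219 -0.32839685]
0.0567 91.19831309998287
0.0606 90.33776505214317
0.0569 -0.20846188820352865
0.0579 3.676092420148236
[ 0.37958666 -0.32879048  0.072     ]
t 18.18 pos [ 0.3786 -0.3231  0.2526] yaw -172.4 F [1.1 0.4 0.7] open 75.0 ff 0.0 q7 2.42
 turn 0.1  shift before turn axes [-0.01  -0.106  3.676]  after-turn axes [-0.005 -0.095  3.676]
```

```bash
python3 - <<'E'
from h import *
for f,box,zz in [('w2',(370,135,440,205),.067),('w8',(265,160,350,235),.024)]:
    x0,y0,x1,y1=box; g=cv2.cvtColor(load(f)[0]['im'],cv2.COLOR_RGB2GRAY)[y0:y1,x0:x1]
    t,m=cv2.threshold(g,0,255,cv2.THRESH_BINARY_INV+cv2.THRESH_OTSU)
    c=max(cv2.findContours(m,cv2.RETR_EXTERNAL,cv2.CHAIN_APPROX_NONE)[0],key=cv2.contourArea)
    w=px2w(f,c.reshape(-1,2)+[x0,y0],zz)[:,:2]*1000; h=cv2.convexHull(w.astype('float32')).reshape(-1,2)
    print(f,t,cv2.minAreaRect(w.astype('float32')))
    lo,hi=w.min(0),w.max(0); mid=(lo+hi)/2
    # lines: points in the central 60% of each side
    for k in (0,1):
        o=1-k; sel=abs(w[:,o]-mid[o])<.3*(hi-lo)[o]
        for s in (-1,1):
            q=w[sel&(s*(w[:,k]-mid[k])>.3*(hi-lo)[k])]
            p=np.polyfit(q[:,o],q[:,k],1); print('  side',k,s,len(q),'slope deg',np.degrees(np.arctan(p[0])).round(1),'at mid',np.polyval(p,mid[o]).round(1))
E
```

```text
w2 123.0 ((481.88006591796875, 96.64376068115234), (54.0179443359375, 54.74037170410156), 89.8449478149414)
  side 0 -1 32 slope deg 0.2 at mid 455.0
  side 0 1 30 slope deg 0.7 at mid 508.5
  side 1 -1 31 slope deg -1.0 at mid 70.3
  side 1 1 32 slope deg -0.7 at mid 123.1
w8 130.0 ((379.6872253417969, -328.6046142578125), (69.30674743652344, 68.68894958496094), 0.32591286301612854)
  side 0 -1 35 slope deg -0.0 at mid 345.6
  side 0 1 34 slope deg 1.8 at mid 411.9
  side 1 -1 37 slope deg 1.0 at mid -360.0
  side 1 1 37 slope deg -0.0 at mid -298.4
```

```bash
python3 -m creep '[[[-0.005,-0.05,0.8,0,75],[0,-0.045,0.8,0,75],[0,0,0.8,0,75],[0,0,0.7,0,75],[0,0,0.4,0,75],[0,0,0.15,0,75],[0,0,0,0,75],[0,0,0,0,35],[0,0,0,0,35],[0,0,0,0,35]]]' 25
python3 -m creep '[[[0,0,0,0,35],[0,0,0,0,35],[0,0,-0.3,0,35],[0,0,-0.9,0,35],[0,0,-0.9,0,35],[0,0,-0.9,0,35],[0,0,0,1,35],[0,0,0,0,35]]]'
python3 - <<'E'
from h import *
plan(.4818,.0967,.24)
E
```

```text
t: 19.42
position: [0.3797, -0.3309, 0.0355]
tcp_rot: [-0.065, 0.998, -0.0, 0.0]
force: [-0.2, -0.3, -0.4]
opening: 0.535
finger_force: 0.0
t: 20.42
position: [0.3786, -0.3299, 0.2138]
tcp_rot: [-0.056, 0.998, 0.001, -0.001]
force: [-1.1, 0.2, -1.8]
opening: 0.488
finger_force: 25.0
t 20.43 pos [ 0.3786 -0.3299  0.2138] yaw -173.5 F [-1.1  0.2 -1.8] open 45.4 ff 25.0 q7 2.43
 turn 0  shift before turn axes [-2.509  6.872 -0.43 ]  after-turn axes [-2.51   6.872 -0.437]
```

```bash
python3 -m creep '[[[0,0,-0.43,0,35],[-0.314,0.859,0,0,35],[-0.314,0.859,0,0,35],[-0.314,0.859,0,0,35],[-0.314,0.859,0,0,35],[-0.314,0.859,0,0,35],[-0.314,0.859,0,0,35],[-0.314,0.859,0,0,35],[-0.314,0.859,0,0,35],[0,0,0,0,35]]]'
python3 -m creep '[[[0,0,0,0,35],[0,0,0,0,35]]]'
python3 - <<'E'
from h import *
snap('wrist','w9'); plan(.4818,.0967,.1025)
b=load('w9')[0]['im']; print(w2px('w9',[[.4818,.0967,.067]]))
cv2.imwrite('pics/c6.png',cv2.convertScaleAbs(cv2.resize(b[140:340,200:440],None,fx=3,fy=3)[:,:,::-1],alpha=1.5))
E
```

```text
t: 21.68
position: [0.4815, 0.1017, 0.238]
tcp_rot: [-0.061, 0.998, 0.001, -0.002]
force: [0.0, -1.7, -1.7]
opening: 0.486
finger_force: 25.0
t: 21.92
position: [0.4821, 0.0941, 0.2397]
tcp_rot: [-0.055, 0.998, -0.001, -0.001]
force: [-0.3, -0.2, -1.1]
opening: 0.486
finger_force: 25.0
t 21.98 pos [0.4824 0.0942 0.24  ] yaw -173.7 F [-0.2 -0.1 -1.3] open 45.7 ff 25.0 q7 1.43
 turn 0  shift before turn axes [1.000e-03 4.500e-02 2.292e+00]  after-turn axes [0.005 0.043 2.292]
[[319.9443065 211.0577034]]
```

View pics/c6.png

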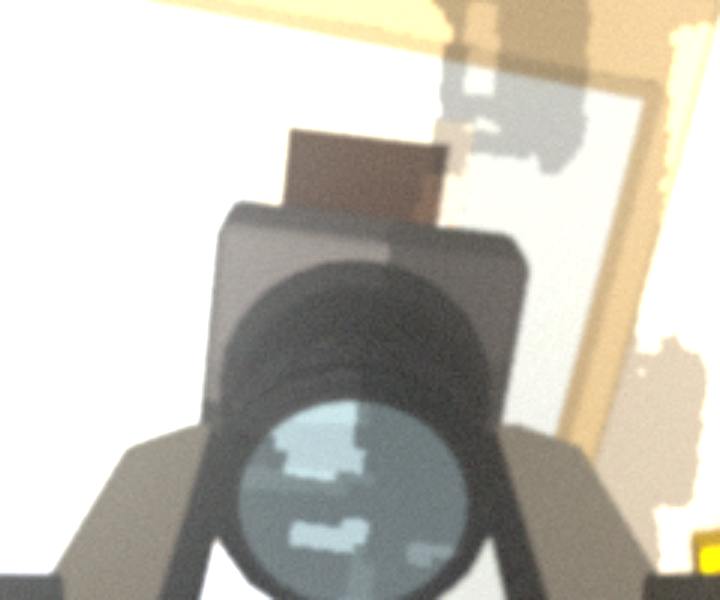

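```bash
python3 -m creep '[[[0,0.04,0.7,0,35],[0,0,0.7,0,35],[0,0,0.5,0,35],[0,0,0.2,0,35],[0,0,0.08,0,35],[0,0,0.03,0,35],[0,0,0,0,35],[0,0,0,0,35]]]' 
python3 -m creep '[[[0,0,0.03,0,35],[0,0,0,0,35],[0,0,0,0,35]]]'
```

```text
t: 22.98
position: [0.483, 0.0986, 0.1087]
tcp_rot: [-0.056, 0.998, 0.0, 0.001]
force: [-0.4, -0.8, -1.7]
opening: 0.487
finger_force: 25.0
t: 23.35
position: [0.4825, 0.0984, 0.1062]
tcp_rot: [-0.056, 0.998, -0.0, -0.0]
force: [0.2, 0.4, -0.7]
opening: 0.491
finger_force: 25.0
```

```bash
python3 -m creep '[[[0,-0.025,0.03,0,35],[0,0,0,0,35],[0,0,0,0,35]]]' 
python3 -m creep '[[[0,0,0.025,0,35],[0,0,0,0,35],[0,0,0,0,35]]]'
```

```text
t: 23.72
position: [0.4826, 0.0969, 0.1044]
tcp_rot: [-0.056, 0.998, -0.0, -0.0]
force: [-0.6, -0.2, -1.3]
opening: 0.487
finger_force: 25.0
t: 24.1
position: [0.4826, 0.0969, 0.1029]
tcp_rot: [-0.056, 0.998, -0.0, -0.0]
force: [0.2, -0.6, -1.5]
opening: 0.485
finger_force: 25.0
```

```bash
python3 -c "
from h import *
plan(.4818,.0967,.1025)"
```

```text
t 24.1 pos [0.4826 0.0969 0.1029] yaw -173.5 F [ 0.2 -0.6 -1.5] open 45.1 ff 25.0 q7 1.41
 turn 0  shift before turn axes [ 0.014 -0.002  0.007]  after-turn axes [ 0.014 -0.002  0.006]
```

```bash
python3 -m creep '[[[0.01,0,0.02,0,35],[0,0,0,0,35],[0,0,0,0,35]]]' 
python3 -m creep '[[[0,0,0.02,0,35],[0,0,0,0,35],[0,0,0,0,35]]]'
```

```text
t: 24.48
position: [0.4826, 0.097, 0.1023]
tcp_rot: [-0.056, 0.998, 0.0, 0.001]
force: [-1.0, -0.1, 4.3]
opening: 0.491
finger_force: 25.0
t: 24.85
position: [0.4827, 0.0972, 0.1021]
tcp_rot: [-0.057, 0.998, 0.0, 0.001]
force: [-3.4, -0.2, 11.8]
opening: 0.487
finger_force: 25.0
```

```bash
python3 -m creep '[[[0,0,-0.03,0,52],[0,0,0,0,62],[0,0,0,0,62],[0,0,-0.3,0,62],[0,0,-0.8,0,62],[0,0,-0.9,0,62],[0,0,-0.7,0,62],[0,0,0,0,62]]]'
python3 - <<'E'
from h import *
snap('wrist','w10')
a=px2w('w3',[[44,160],[79,216]],.048); b=px2w('w2',[[64,316],[93,354]],.048)
for c in (a,b):
    d=c[1]-c[0]; print(c.round(4),c.mean(0),np.linalg.norm(d),np.degrees(np.arctan2(d[1],d[0])))
m=a.mean(0); plan(m[0],m[1],.24,np.degrees(np.arctan2(*(a[1]-a[0])[[1,0]])))
print(w2px('w10',[.4818,.0967,.139]))
E
```

```text
t: 25.85
position: [0.4841, 0.0973, 0.2673]
tcp_rot: [-0.056, 0.998, 0.001, 0.004]
force: [-0.0, -0.1, 0.1]
opening: 0.665
finger_force: 0.0
[[ 0.5474 -0.3413  0.048 ]
 [ 0.608  -0.3312  0.048 ]] [ 0.57769872 -0.33627539  0.048     ] 0.06149813493208898 9.489292806002933
[[ 0.5491 -0.3419  0.048 ]
 [ 0.6089 -0.3303  0.048 ]] [ 0.57902037 -0.33610062  0.048     ] 0.0609548023374083 11.041320743526668
t 25.9 pos [0.4825 0.0969 0.2651] yaw -173.5 F [-0.7 -0.8 -0.6] open 62.2 ff 0.0 q7 1.43
 turn -3.0  shift before turn axes [-0.764 -7.353  0.418]  after-turn axes [-0.375 -7.383  0.418]
[[316.64913391 218.08985666]]
```

```bash
python3 -m creep '[[[0,0,0,-3.8,62],[-0.042,-0.82,0.04,0,62],[-0.042,-0.82,0.04,0,62],[-0.042,-0.82,0.04,0,62],[-0.042,-0.82,0.04,0,62],[-0.042,-0.82,0.04,0,62],[-0.042,-0.82,0.04,0,62],[-0.042,-0.82,0.04,0,62],[-0.042,-0.82,0.04,0,62],[-0.042,-0.82,0.04,0,62]]]'
python3 -m creep '[[[0,0,0,0,62],[0,0,0,0,62]]]'
python3 - <<'E'
from h import *
snap('wrist','w11'); plan(.578,-.336,.02,10.3)
a=load('w10')[0]['im'];b=load('w11')[0]['im']; print(w2px('w11',[.578,-.336,.048]))
c=np.hstack([cv2.resize(a[120:300,200:430],(391,306)),cv2.resize(b[120:300,210:440],(391,306))])
cv2.imwrite('pics/c7.png',cv2.convertScaleAbs(c[:,:,::-1],alpha=1.5))
E
```

```text
t: 27.15
position: [0.5825, -0.3357, 0.2397]
tcp_rot: [-0.089, 0.996, 0.001, -0.002]
force: [1.4, 0.4, -0.4]
opening: 0.67
finger_force: 0.0
t: 27.4
position: [0.5827, -0.3334, 0.2405]
tcp_rot: [-0.09, 0.996, 0.002, -0.001]
force: [-0.1, 0.5, 0.4]
opening: 0.666
finger_force: 0.0
t 27.45 pos [ 0.5832 -0.3326  0.2413] yaw -169.6 F [-0.2  0.1  0.7] open 61.7 ff 0.0 q7 2.27
 turn 0.1  shift before turn axes [ 0.09  -0.051  3.689]  after-turn axes [ 0.095 -0.04   3.689]
[[314.96468453 202.46131214]]
```

View pics/c7.png

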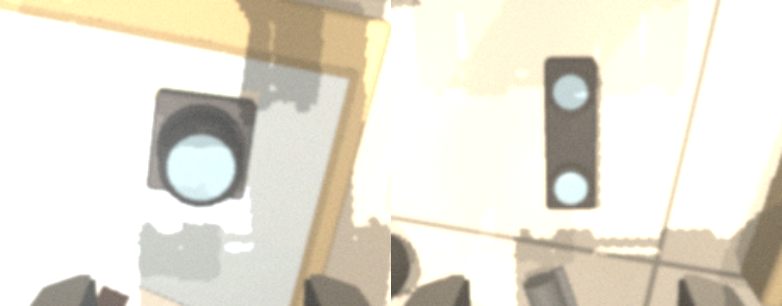

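```bash
python3 - <<'E'
from h import *
a=px2w('w11',[[315.7,173.5],[315.7,230]],.048); d=a[1]-a[0]; m=a.mean(0); y=np.degrees(np.arctan2(d[1],d[0])); print(a,np.linalg.norm(d),m,y)
plan(m[0],m[1],.008,y)
E
```

```text
[[ 0.54723432 -0.34072611  0.048     ]
 [ 0.60830944 -0.32974167  0.048     ]] 0.06205503766101253 [ 0.57777188 -0.33523389  0.048     ] 10.195718042375578
t 27.45 pos [ 0.5832 -0.3326  0.2413] yaw -169.6 F [-0.2  0.1  0.7] open 61.7 ff 0.0 q7 2.27
 turn 0.2  shift before turn axes [ 0.091 -0.038  3.889]  after-turn axes [ 0.096 -0.027  3.889]
```

```bash
python3 -m creep '[[[0.05,-0.015,0.8,0,62],[0.045,-0.015,0.8,0,62],[0,0,0.8,0,62],[0,0,0.8,0,62],[0,0,0.45,0,62],[0,0,0.2,0,62],[0,0,0,0,62],[0,0,0,0,25],[0,0,0,0,25],[0,0,0,0,25]]]' 25
python3 -m creep '[[[0,0,0,0,25],[0,0,0,0,25],[0,0,-0.3,0,25],[0,0,-0.9,0,25],[0,0,-0.9,0,25],[0,0,-0.9,0,25],[0,0,-0.8,0,25],[0,0,0,0,25],[0,0,0,0,25]]]'
python3 - <<'E'
from h import *
plan(.6174,.0763,.24)
plan(.6174,.0763,.24,72)
E
```

```text
t: 28.7
position: [0.5784, -0.3378, 0.0127]
tcp_rot: [-0.089, 0.996, -0.0, 0.001]
force: [-0.5, 0.6, 1.8]
opening: 0.393
finger_force: 0.5
t: 29.82
position: [0.5772, -0.3374, 0.2393]
tcp_rot: [-0.089, 0.996, 0.0, -0.001]
force: [-0.2, 0.2, -1.5]
opening: 0.356
finger_force: 25.0
t 29.82 pos [ 0.5772 -0.3374  0.2393] yaw -169.8 F [-0.2  0.2 -1.5] open 33.1 ff 25.0 q7 2.27
 turn 0  shift before turn axes [-1.886  6.666 -0.01 ]  after-turn axes [-1.886  6.666 -0.012]
t 29.82 pos [ 0.5772 -0.3374  0.2393] yaw -169.8 F [-0.2  0.2 -1.5] open 33.1 ff 25.0 q7 2.27
 turn -61.8  shift before turn axes [-1.886  6.666 -0.01 ]  after-turn axes [-6.765  1.493 -0.012]
```

```bash
python3 -m creep '[[[-0.236,0.833,0,0,25],[-0.236,0.833,0,0,25],[-0.236,0.833,0,0,25],[-0.236,0.833,0,0,25],[-0.236,0.833,0,0,25],[-0.236,0.833,0,0,25],[-0.236,0.833,0,0,25],[-0.236,0.833,0,0,25],[0,0,0,9.1,25],[0,0,0,9.1,25]]]'
python3 -m creep '[[[0,0,0,10,25],[0,0,0,10,25],[0,0,0,10,25],[0,0,0,10,25],[0,0,0,10,25],[0,0,0,10,25],[0,0,0,10,25],[0,0,0,10,25],[0,0,0,10,25],[0,0,0,10,25]]]'
python3 -m creep '[[[0,0,0,0,25],[0,0,0,0,25]]]'
python3 - <<'E'
from h import *
snap('wrist','w12'); plan(.6174,.0763,.079,72)
b=load('w12')[0]['im']; print(w2px('w12',[[.6174,.0763,.067],[.6077,.0465,.067],[.6272,.1061,.067]]))
cv2.imwrite('pics/c8.png',cv2.convertScaleAbs(cv2.resize(b[100:340,180:460],None,fx=2.5,fy=2.5)[:,:,::-1],alpha=1.5))
E
```

```text
t: 31.08
position: [0.6167, 0.0769, 0.2371]
tcp_rot: [0.071, 0.997, -0.001, -0.003]
force: [-0.3, -0.2, -0.8]
opening: 0.355
finger_force: 25.0
t: 32.33
position: [0.6168, 0.076, 0.2374]
tcp_rot: [0.811, 0.586, -0.002, -0.001]
force: [0.1, -0.3, -1.3]
opening: 0.355
finger_force: 25.0
t: 32.58
position: [0.6175, 0.0761, 0.2386]
tcp_rot: [0.808, 0.589, -0.001, -0.0]
force: [-0.1, 0.0, -0.8]
opening: 0.353
finger_force: 25.0
t 32.62 pos [0.6177 0.076  0.2389] yaw 72.2 F [ 0.4 -0.4 -0.4] open 33.2 ff 25.0 q7 -0.19
 turn 0.2  shift before turn axes [ 0.005 -0.003  2.666]  after-turn axes [ 0.003 -0.007  2.666]
[[316.96691652 211.44876781]
 [316.86901382 240.45659833]
 [317.16477659 180.96548298]]
```

View pics/c8.png

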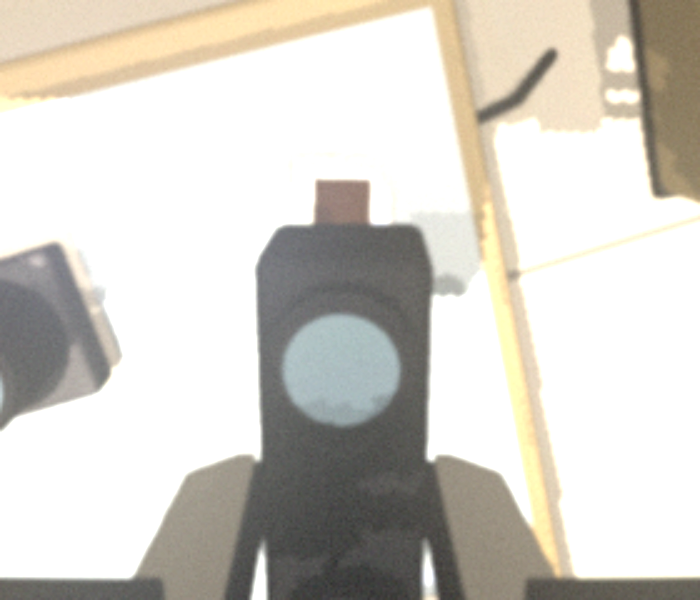

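```bash
python3 -m creep '[[[0,-0.005,0.8,0,25],[0,0,0.8,0,25],[0,0,0.6,0,25],[0,0,0.25,0,25],[0,0,0.1,0,25],[0,0,0.04,0,25],[0,0,0,0,25],[0,0,0,0,25]]]' 
python3 -m creep '[[[0,0,0.03,0,25],[0,0,0,0,25],[0,0,0,0,25]]]'
python3 -c "
from h import *
plan(.6174,.0763,.079,72)"
```

```text
t: 33.62
position: [0.6186, 0.0761, 0.0853]
tcp_rot: [0.809, 0.588, 0.001, 0.0]
force: [-0.3, 0.7, -1.7]
opening: 0.353
finger_force: 25.0
t: 34.0
position: [0.6179, 0.0761, 0.0825]
tcp_rot: [0.809, 0.588, -0.0, -0.0]
force: [0.4, -0.4, -1.6]
opening: 0.356
finger_force: 25.0
t 34.0 pos [0.6179 0.0761 0.0825] yaw 72.1 F [ 0.4 -0.4 -1.6] open 33.1 ff 25.0 q7 -0.1
 turn 0.1  shift before turn axes [ 0.    -0.008  0.058]  after-turn axes [ 0.    -0.008  0.058]
```

```bash
python3 -m creep '[[[0,0,0.025,0,25],[0,0,0,0,25],[0,0,0,0,25]]]' 
python3 -m creep '[[[0,0,0.025,0,25],[0,0,0,0,25],[0,0,0,0,25]]]'
```

```text
t: 34.38
position: [0.6179, 0.0761, 0.081]
tcp_rot: [0.809, 0.588, -0.0, -0.0]
force: [0.2, -0.0, -0.9]
opening: 0.359
finger_force: 25.0
t: 34.75
position: [0.618, 0.0761, 0.0795]
tcp_rot: [0.809, 0.588, 0.0, 0.0]
force: [0.2, 0.2, -1.4]
opening: 0.358
finger_force: 25.0
```

```bash
python3 -m creep '[[[0,0,0.02,0,25],[0,0,0,0,25],[0,0,0,0,25]]]' 
python3 -m creep '[[[0,0,0.015,0,25],[0,0,0,0,25],[0,0,0,0,25]]]'
```

```text
t: 35.12
position: [0.6182, 0.0761, 0.0793]
tcp_rot: [0.809, 0.588, 0.0, 0.0]
force: [-1.2, -0.1, 4.9]
opening: 0.358
finger_force: 25.0
t: 35.5
position: [0.6183, 0.0761, 0.0792]
tcp_rot: [0.809, 0.588, 0.001, 0.0]
force: [-2.5, 0.6, 9.5]
opening: 0.36
finger_force: 25.0
```

```bash
python3 -m creep '[[[0,0,-0.03,0,42],[0,0,0,0,52],[0,0,0,0,52],[0,0,-0.3,0,52],[0,0,-0.9,0,52],[0,0,-0.9,0,52],[0,0,-0.9,0,52],[-0.8,0,-0.5,0,52],[-0.8,0,-0.5,0,52],[-0.8,0,-0.3,0,52]]]'
python3 -m creep '[[[-0.6,0.6,0,0,52],[0,0,0,0,52],[0,0,0,0,52]]]'
python3 - <<'E'
from h import *
snap('wrist','w13'); plan(.6,0,.3)
a=load('w13')[0]['im']
T={'round':(.5999,-.0932,.103),'35':(.4733,-.0799,.125),'6x6':(.4819,.0967,.139),'stA':(.6078,.0468,.115),'stB':(.627,.1058,.115)}
for k,p in T.items(): print(k,w2px('w13',p).round(1))
cv2.imwrite('pics/c9.png',cv2.convertScaleAbs(cv2.resize(a[:400],(800,500))[:,:,::-1],alpha=1.5))
E
```

```text
t: 36.75
position: [0.5734, -0.0629, 0.3404]
tcp_rot: [0.809, 0.588, 0.001, 0.002]
force: [0.2, -0.8, -0.2]
opening: 0.559
finger_force: 0.0
t: 37.12
position: [0.5966, -0.1055, 0.3376]
tcp_rot: [0.809, 0.588, 0.0, -0.0]
force: [-0.5, 1.2, 0.3]
opening: 0.56
finger_force: 0.0
t 37.17 pos [ 0.5967 -0.1047  0.3374] yaw 72.2 F [-0.3  0.5  0.4] open 52.2 ff 0.0 q7 0.08
 turn 0  shift before turn axes [ 1.677 -0.482  0.626]  after-turn axes [ 1.677 -0.482  0.624]
round [[316.3 189.6]]
35 [[208.5 215.6]]
6x6 [[145.3  53.1]]
stA [[282.5  64.3]]
stB [[281.2  -0.7]]
```

View pics/c9.png

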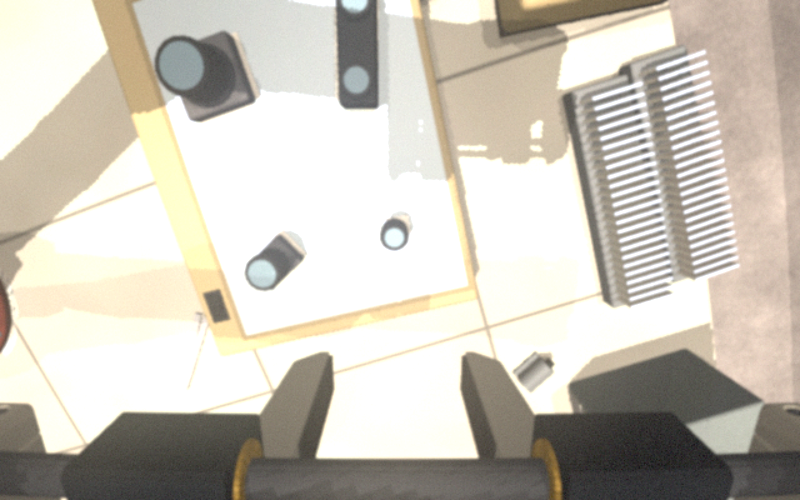

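All four stand over their slides: every lens centre in the picture is within about 2 px of where its slide says it should be. The arm is clear, so I'm handing in.

```bash
python3 -c "
from station import r
print(r.job_done())"
```

```text
the job is handed in; nothing more can be done
None
```

I set all four black magnifiers down upright on their matching slides, lined up and centred to about 2 mm in the last wrist picture, left the film can and mount stack alone, and handed the job in at about 37 s; no verdict came back.

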